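# Find the loaded carrying pot by feel and stow it in the tray

## Task

One of the three look-alike lidded pots on the wooden stand still holds a heavy steel workpiece; the other two are as good as empty. They look the same, so tell it by its weight: lift the loaded one off the stand, set it down gently and upright in the open tray beside, then push the tray gently and fully home under its clear hood. Leave the two empty pots standing upright on the stand, tip no pot over, and do not disturb the bottle, brush and block.

Things in the scene. Friction and masses are not known exactly. Their poses are not given: they have to be found in the camera images.
- pot_a: one of three look-alike pots, 64 mm across, 107 mm tall: aluminium body, blue lid (68 mm across, its top 66 mm up), fixed black bar handle above. Origin: centre of underside, z up; the bar runs along the pot's x: close on it along y. An empty pot weighs 0.17 to 0.18 kg, the loaded one 0.65 to 0.9 kg; which is loaded changes with each start and cannot be seen
- pot_b: one of three look-alike pots, 64 mm across, 107 mm tall: aluminium body, blue lid (68 mm across, its top 66 mm up), fixed black bar handle above. Origin: centre of underside, z up; the bar runs along the pot's x: close on it along y. An empty pot weighs 0.17 to 0.18 kg, the loaded one 0.65 to 0.9 kg; which is loaded changes with each start and cannot be seen
- pot_c: one of three look-alike pots, 64 mm across, 107 mm tall: aluminium body, blue lid (68 mm across, its top 66 mm up), fixed black bar handle above. Origin: centre of underside, z up; the bar runs along the pot's x: close on it along y. An empty pot weighs 0.17 to 0.18 kg, the loaded one 0.65 to 0.9 kg; which is loaded changes with each start and cannot be seen
- pot_a_grip (a point): centre of this pot's handle bar, 100 mm above its underside; the bar is 52 mm long (pot's x), 12 mm wide (pot's y), 14 mm high, with 27 mm free below it above the lid
- pot_b_grip (a point): centre of this pot's handle bar, 100 mm above its underside; the bar is 52 mm long (pot's x), 12 mm wide (pot's y), 14 mm high, with 27 mm free below it above the lid
- pot_c_grip (a point): centre of this pot's handle bar, 100 mm above its underside; the bar is 52 mm long (pot's x), 12 mm wide (pot's y), 14 mm high, with 27 mm free below it above the lid
- stand: plywood stand with a flat top 110 x 360 mm (its x, y), 40 mm high, fixed; the pots stand in a row along its y, about 115 mm apart. Origin: centre of its underside
- bay: fixed keeping bay with a clear hood 140 mm deep (x), 170 mm wide (y), 145 mm high over all, open at its front. Origin: on the table at the middle of the hood's front edge; x points into the hood, the tray slides in along +x. Two low steel runners, 8 mm high, reach 150 mm out in front
- tray (a joint): how far the tray is pulled out of the bay (m): 0 is fully home, 0.15 fully out; it slides with about 2 N of friction and meets a stop at 0. At the start it is pulled out 0.125 to 0.15
- tray_place (a point): middle of the tray's floor, on top of the rubber mat, 17 mm above the table; the floor is 108 by 130 mm (bay's x, y) inside rims 27 mm above the table; red front plate 50 mm high, 56 mm in front of this point. A pot anywhere on this floor fits under the hood. Moves with the tray
- tray_pull (a point): middle of the outer (front) side of the tray's steel pull bar, 44 mm above the table; the bar is 12 mm thick, 100 mm long along the bay's y and stands 60 mm in front of the red front plate. Push here along the bay's +x. Moves with the tray
- oil_bottle: amber oil bottle with red cap, 40 mm across, 110 mm tall; bystander. Origin: centre of its underside
- chip_brush: brush 170 mm long lying along its x; bystander. Origin: under its middle
- collet_block: steel block 40 x 40 x 50 mm with a round nose on top, 62 mm in all; bystander. Origin: centre of its underside
There are look-alikes about, which are no part of the job. Leave any yellow look-alike of the pot_c alone. Leave any green look-alike of the pot_a alone.

How it is judged:
By the outcome, as a careful person would: the job done as asked, in the order asked, and still so for the second after the job is handed in, with the robot touching nothing.
It also fails if it takes over 72 s, if anything falls off the work surface, if the arm or the gripper's body presses on something with over 40 N, if the wrist force passes 120 N, or if a joint passes its speed limit or range.

## Robot

A 7-joint arm with a two-finger parallel gripper is mounted at the origin on the work surface. World frame = base frame: x ahead of the robot, y to its left, z up, the work surface at z = 0. Lengths are in m, angles in degrees, forces in N, time in s.
With the tool pointing down it reaches from about 0.35 to 0.9 m from the base axis. Payload 8.1 kg.
Tool frame: the origin (TCP) lies at the very end of the fingers, on their centre line; the grasp point (between the pads) lies 19 mm behind it; z points along the fingers, y is the line along which they close (so a half turn about z gives the same grasp; the last joint's range is limited). The gripper opens to 92 mm and grips with 3 to 60 N. Pads are 19 mm wide; open, the fingers measure 130 mm over their backs; the gripper's body (75 mm by 190 mm) begins 47 mm behind the grasp point.
Start: joints at [63.335, 24.895, 1.432, 90.138, -0.665, 64.973, -4.303], TCP at [0.222, -0.584, 0.227] pointing down, gripper open.
Joint ranges: [-149.89, 149.89], [-25.12, 119.58], [-72.63, 75.52], [4.76, 147.25], [-75.54, 255.54], [6.69, 114.76], [-157.13, 157.13]. Speed limits (degrees/s): [127.2, 127.2, 172.46, 172.46, 180, 180, 180].

## Interface

Orientations are given as a 3x3 rotation matrix whose columns are the frame's x, y, z axes.
In Python, from plant import bot, inverse_kinematics, optics, job gives the robot as it stands. Calls block until the motion is done:
- bot.move_pose(position, orientation): joint-space move of the TCP to a pose.
- bot.line_to(position, vel=0.15, ori=None): straight line of the TCP; ori=None keeps the orientation; vel is the mean speed in m/s.
- bot.movej(angles): joint-space move.
- bot.gripper_to(opening, grasp_force=None): finger opening in m; grasp_force is the grip in N (None keeps the last); returns when the fingers have stopped.
- bot.dwell(seconds).
- inverse_kinematics(position, orientation): joint angles nearest the present ones, or None.
- optics.get_image(name): name is "scene" or "top" or "wrist"; returns (picture, depth): 384x512x3 uint8, red, green, blue; 384x512 float32, m along the optical axis (not along the pixel's ray), 0 where there is no reading.
- optics.camera_params(name): a dict with "fov_y" (degrees; the focal length in pixels is half the picture's height over the tangent of half this angle, whatever the lens; pixels are square), "cx", "cy" (the principal point, pixels), "cam_to_world" (4x4, takes a point from camera to world coordinates); the wrist camera has in their place "hand_eye" (4x4, takes a point from camera to tool coordinates, whose origin is the TCP and whose axes are the flange's). Camera axes: x right, y down, z forward; pixel columns grow to the right and rows downward; lengths in m; the calibration is good to about 2 mm. A picture is of the moment at which its call begins: read the wrist's pose just before it. camera_params takes no time and is no camera call.
A pose or a line that the arm cannot do raises bot.IKError and nothing moves.
- job.finish_job(): hands the job in; it is judged then, once.
Readings, each from a call of its own:
- bot.get_time(): time.
- bot.get_joint_pos(): joint angles.
- bot.get_joint_velocities(): joint speeds.
- bot.get_tau(): joint torques, N m.
- bot.get_ee_pos(): TCP position.
- bot.get_eef_rot(): TCP orientation.
- bot.get_force(): force on the tool from outside, world axes, zero at the start.
- bot.get_moment(): the same for the moment, N m.
- bot.get_gripper_width(): finger opening in m.
- bot.get_grip_force(): force on a finger pad.
Only numpy, scipy, OpenCV 4.12 (cv2) and the standard library are available. Lean on these libraries where they do the work, as an engineer would, in place of code of your own. Each camera call takes 0.05 s, during which the arm holds its last target. There are 200 camera calls.

## Working session

There is one attempt and no reset: what is moved stays moved. The work goes in short steps, each a Python script; the robot and the scene stay as the last script left them, time stands still between calls to the robot, and variables do not carry over. Pictures are saved under pics/ and viewed, at most 10 in all, crops included, and the job is handed in when it is done.

```bash
ls; mkdir -p pics; python3 - <<'E'
from plant import bot,optics
import cv2,numpy as np
for n in("scene","top"):
    p,d=optics.get_image(n); cv2.imwrite(f"pics/{n}0.png",p[...,::-1]); np.savez(f"pics/{n}0.npz",p=p,d=d)
    print(n,optics.camera_params(n),(d>0).mean())
print(optics.camera_params("wrist"),bot.get_time(),bot.get_ee_pos(),bot.get_force())
E
```

```text
pics
scene {'fov_y': 54.026685146616686, 'cx': 254.7879419497554, 'cy': 183.21074056538913, 'cam_to_world': array([[-5.15306920e-01,  4.55675235e-01, -7.25822884e-01,
         1.43646676e+00],
       [ 8.57005697e-01,  2.74111154e-01, -4.36353425e-01,
         5.14811583e-01],
       [ 1.20699147e-04, -8.46890285e-01, -5.31767647e-01,
         7.47250946e-01],
       [ 0.00000000e+00,  0.00000000e+00,  0.00000000e+00,
         1.00000000e+00]])} 0.996063232421875
top {'fov_y': 50.354425771975244, 'cx': 255.0898360147841, 'cy': 191.4809312940094, 'cam_to_world': array([[-0.02020396, -0.99446   ,  0.10315573,  0.44151267],
       [-0.99962395,  0.02200602,  0.01636116,  0.00669233],
       [-0.01854057, -0.10278638, -0.99453065,  1.43132346],
       [ 0.        ,  0.        ,  0.        ,  1.        ]])} 0.9960276285807291
{'fov_y': 70.30119511307404, 'cx': 254.5858080220657, 'cy': 193.63586286489786, 'hand_eye': array([[-4.98034321e-04, -9.59006288e-01, -2.83384353e-01,
         7.58935198e-02],
       [ 9.99999062e-01, -8.39094848e-04,  1.08214649e-03,
        -3.32773095e-04],
       [-1.27557164e-03, -2.83383548e-01,  9.59005807e-01,
        -1.58107333e-01],
       [ 0.00000000e+00,  0.00000000e+00,  0.00000000e+00,
         1.00000000e+00]])} 0.1 [ 0.22160374 -0.58391352  0.22603655] [-0.66773936  0.18938475  0.13773399]
```

View pics/scene0.png

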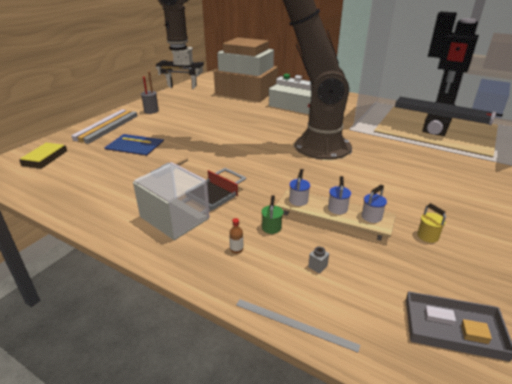

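View pics/top0.png

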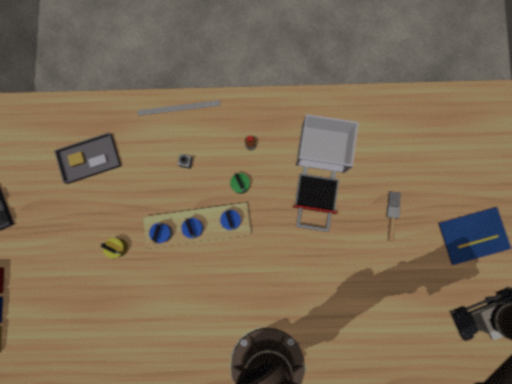

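Top view: three blue-lidded pots stand on the wooden stand at (160,233), (192,228) and (231,219). The green look-alike is at (241,182) and the yellow one at (114,246), both off the stand, so they're excluded. The tray is at (318,193) with its red plate at y≈209, the pull bar is at (314,229) and the hood is at (327,143). Next I measure from both views and make a confirming crop.

```bash
cat > h.py <<'E'
import numpy as np,cv2
from plant import bot,optics,inverse_kinematics
def cam(n,T=None):
    c=optics.camera_params(n); f=192/np.tan(np.radians(c["fov_y"]/2))
    return f,c["cx"],c["cy"],(c["cam_to_world"] if n!="wrist" else T@c["hand_eye"])
def ray(C,uv):
    f,cx,cy,M=C; d=M[:3,:3]@np.array([(uv[0]-cx)/f,(uv[1]-cy)/f,1]); return M[:3,3],d
def plane(C,uv,z):
    o,d=ray(C,uv); return o+d*(z-o[2])/d[2]
def tri(C1,a,C2,b):
    o1,d1=ray(C1,a);o2,d2=ray(C2,b)
    s=np.linalg.lstsq(np.c_[d1,-d2],o2-o1,rcond=None)[0]
    p,q=o1+s[0]*d1,o2+s[1]*d2; return (p+q)/2,np.linalg.norm(p-q)
def proj(C,p):
    f,cx,cy,M=C; q=np.linalg.inv(M)@np.r_[p,1]; return np.array([cx+f*q[0]/q[2],cy+f*q[1]/q[2]])
def cloud(C,d):
    f,cx,cy,M=C; v,u=np.mgrid[:384,:512]; P=np.stack([(u-cx)/f*d,(v-cy)/f*d,d],-1)
    return P@M[:3,:3].T+M[:3,3]
def blobs(m,lo,hi=1e9):
    n,l,s,c=cv2.connectedComponentsWithStats(m.astype(np.uint8),connectivity=8)
    return [(c[i],s[i],l==i) for i in range(1,n) if lo<=s[i][4]<=hi]
def wshot(name):
    T=np.eye(4);T[:3,3]=bot.get_ee_pos();T[:3,:3]=bot.get_eef_rot()
    p,d=optics.get_image("wrist");cv2.imwrite(f"pics/{name}.png",p[...,::-1]);np.savez(f"pics/{name}.npz",p=p,d=d,T=T)
    return p,d,cam("wrist",T)
def down(a):  # tool z down, tool y (closing line) at world angle a
    y=np.array([np.cos(a),np.sin(a),0]);z=np.array([0,0,-1.]);return np.c_[np.cross(y,z),y,z]
E
python3 - <<'E'
from h import *
np.set_printoptions(precision=4,suppress=True)
print(bot.get_eef_rot())
for n in("top","scene"):
    D=np.load(f"pics/{n}0.npz");p,d=D["p"],D["d"];C=cam(n)
    P=cloud(C,d);hsv=cv2.cvtColor(p,cv2.COLOR_RGB2HSV)
    bl=(abs(hsv[...,0].astype(int)-115)<10)&(hsv[...,1]>150)&(hsv[...,2]>90)
    for c,s,m in blobs(bl,60,900): print(n,"blue",c,s,np.median(P[m],0),plane(C,c,.106))
    # bars by depth
    for c,s,m in blobs((P[...,2]>.128)&(P[...,2]<.16)&(P[...,0]>.3)&(P[...,0]<.6)&(P[...,1]>-.1)&(P[...,1]<.6),5,400):
        q=P[m];w,V=np.linalg.eigh(np.cov(q[:,:2].T));print("  bar?",c,s[4],q.mean(0),np.degrees(np.arctan2(V[1,1],V[0,1])),np.sqrt(w))
    red=((hsv[...,0]<8)|(hsv[...,0]>172))&(hsv[...,1]>140)
    for c,s,m in blobs(red,15): print("  red",c,s,np.median(P[m],0),np.ptp(P[m],axis=0))
p=np.load("pics/top0.npz")["p"];cv2.imwrite("pics/crop0.png",cv2.resize(p[100:265,90:350],None,fx=3,fy=3,interpolation=2)[...,::-1])
E
```

```text
[[ 0.9349  0.3548 -0.0006]
 [ 0.3548 -0.9349  0.0013]
 [-0.0001 -0.0014 -1.    ]]
top blue [234.9681 218.2021] [231 211   9  16  94] [0.4939 0.0956 0.1044] [0.4933 0.0955 0.106 ]
top blue [224.8974 220.9744] [221 213   9  16  78] [0.485  0.1283 0.1042] [0.485  0.1283 0.106 ]
top blue [196.2456 226.2281] [191 219  11  17 114] [0.4706 0.2222 0.1045] [0.4699 0.2216 0.106 ]
top blue [185.6333 230.0333] [183 223   8  14  60] [0.4584 0.2578 0.1049] [0.4584 0.2561 0.106 ]
top blue [163.6357 233.5429] [157 225  13  17 140] [0.4471 0.3273 0.105 ] [0.4485 0.3277 0.106 ]
  bar? [229.4805 219.3117] 77 [0.4887 0.1103 0.145 ] -164.11569867399794 [0.0034 0.0182]
  bar? [189.6386 227.6386] 83 [0.4651 0.2362 0.1447] -157.849798879695 [0.0037 0.0177]
  bar? [156.4205 232.3182] 88 [0.4526 0.3411 0.1447] 162.68904261055076 [0.0036 0.0178]
  red [249.5 138.5] [247 136   6   6  32] [0.7559 0.0434 0.1097] [0.0192 0.0176 0.0368]
  red [314.5786 208.1071] [294 204  43  10 140] [ 0.5242 -0.1717  0.0545] [0.0349 0.1406 0.0537]
  red [  1.0541 279.0811] [  0 268   4  25  74] [0.3052 0.9091 0.0203] [0.0817 0.0087 0.023 ]
scene blue [378.7531 201.6667] [372 197  13   9  81] [0.4614 0.3572 0.1053] [0.4597 0.3573 0.106 ]
  bar? [299.5088 175.4561] 57 [0.501  0.1152 0.1432] -164.01273753629206 [0.0035 0.0172]
  bar? [340.9077 183.1692] 65 [0.477  0.2414 0.1428] -157.0280156885698 [0.0037 0.0179]
  bar? [376.2111 189.9556] 90 [0.4592 0.3433 0.1426] 160.72016317322021 [0.0036 0.0187]
  red [456.6755  51.472 ] [446  42  22  21 339] [-0.3952  0.4002  0.3758] [1.8449 0.1493 0.4129]
  red [144.5185  83.7037] [143  77   4  16  27] [ 0.0992 -0.9454  0.1566] [0.0205 0.0174 0.0788]
  red [222.5563 182.0951] [208 171  30  21 284] [ 0.525  -0.1643  0.0414] [0.9264 0.7558 0.731 ]
  red [235.359  221.3333] [233 218   6   8  39] [0.7597 0.0467 0.1085] [0.6905 0.4792 0.6492]
```

View pics/crop0.png

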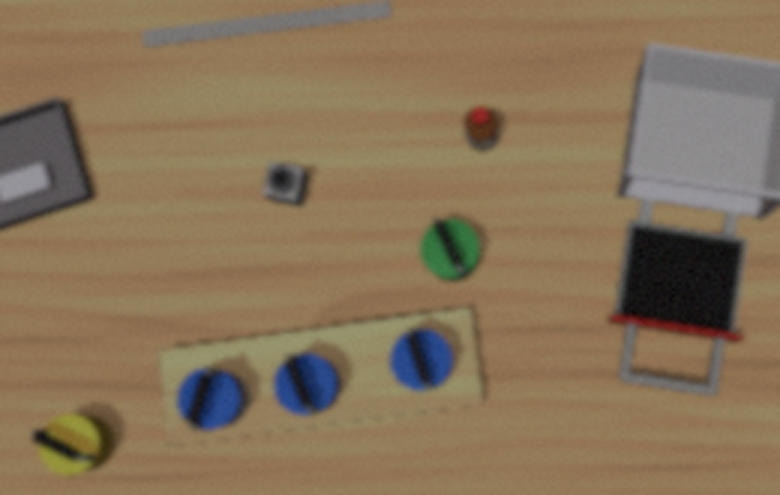

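The crop confirms it: the three blue-lidded pots are on the plywood stand, and the green and yellow ones stand on the table. The tray is in front of the hood. Now wrist views from two places to refine the positions.

```bash
python3 - <<'E'
from h import *
np.set_printoptions(precision=4,suppress=True)
R=down(np.radians(-80))
for i,y in enumerate((-.02,.2)):
    bot.move_pose([.40,y,.33],R); bot.dwell(.2)
    p,d,C=wshot(f"w{i}"); P=cloud(C,d);hsv=cv2.cvtColor(p,cv2.COLOR_RGB2HSV)
    print(i,bot.get_ee_pos(),bot.get_time())
    for c,s,m in blobs((P[...,2]>.128)&(P[...,2]<.17)&(p.max(2)<90)&(P[...,1]>0.04),20): print("bar",c,s,P[m].mean(0))
    for c,s,m in blobs((abs(hsv[...,0].astype(int)-115)<10)&(hsv[...,1]>150),100): print("blue",c,s[:5],np.median(P[m],0))
    red=((hsv[...,0]<8)|(hsv[...,0]>172))&(hsv[...,1]>140)
    for c,s,m in blobs(red,60): print("red",c,s,np.median(P[m],0))
a=[cv2.imread(f"pics/w{i}.png") for i in(0,1)]
cv2.imwrite("pics/w01.png",cv2.resize(np.vstack(a),(400,600),interpolation=3) if 0 else np.hstack([cv2.resize(x,(400,300)) for x in a]))
E
```

```text
0 [ 0.4001 -0.0204  0.3299] 2.5
bar [49.7615 83.9039] [ 33  57  37  57 801] [0.4656 0.2353 0.1435]
bar [157.8733  82.5633] [148  56  22  57 600] [0.4889 0.1097 0.145 ]
blue [76.0778 85.6384] [  51   61   47   53 1593] [0.4691 0.2285 0.1045]
blue [177.1691  84.9711] [ 161   60   33   53 1212] [0.4927 0.0985 0.1047]
blue [ 7.1006 87.596 ] [  0  62  18  49 646] [0.4503 0.3193 0.1039]
blue [149.0125  89.094 ] [143  67  19  45 319] [0.4804 0.1355 0.1043]
red [363.0888 102.1752] [316  82  98  40 822] [ 0.5189 -0.1685  0.0578]
1 [0.4005 0.1988 0.33  ] 3.6333
bar [145.3831 114.0281] [132  90  29  49 569] [0.4517 0.3409 0.1447]
bar [336.1862 116.5431] [330  90  13  54 580] [0.488 0.113 0.145]
bar [231.7881 119.0911] [223  96  18  49 472] [0.4636 0.237  0.146 ]
blue [138.3402 103.9966] [131  89  24  36 291] [0.4607 0.3671 0.1042]
blue [164.4646 118.1965] [ 145   93   37   47 1130] [0.4477 0.3302 0.1046]
blue [245.2702 114.7018] [231  92  28  50 855] [0.4721 0.2224 0.1048]
blue [318.7421 117.0888] [ 304   92   29   50 1070] [0.4844 0.1246 0.1049]
blue [346.7039 113.6949] [339  93  15  42 331] [0.4959 0.0877 0.1047]
blue [219.9552 120.272 ] [210  95  25  48 625] [0.4575 0.2564 0.1046]
red [481.7446 122.4524] [443 109  69  32 736] [ 0.5226 -0.1459  0.0462]
```

View pics/w01.png

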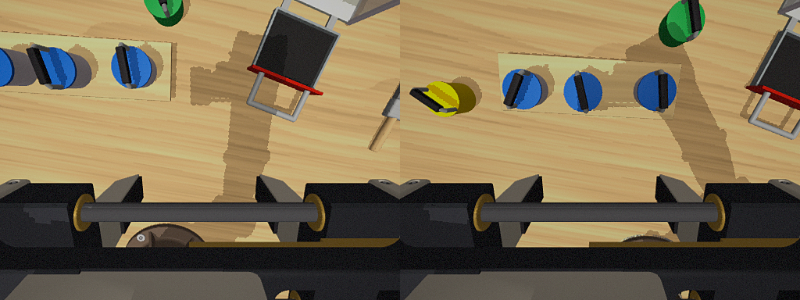

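The wrist views show all three pots with their bars (left picture: pots at (50,65) and (125,65); right: (520,88), (580,90) and (658,90)). The tray with its red plate and pull bar is at (285,75) on the left. The wrist and top measurements agree within 2 mm. Next: triangulated heights, bar directions and tray geometry.

```bash
python3 - <<'E'
from h import *
np.set_printoptions(precision=4,suppress=True)
L=[]
for n in("w0","w1","top0"):
    D=np.load(f"pics/{n}.npz");C=cam("wrist",D["T"]) if n[0]=="w" else cam("top");L.append((n,D["p"],cloud(C,D["d"]),C))
for g in((.4885,.111),(.4645,.2362),(.4522,.341)):
    uv=[]
    for n,p,P,C in L:
        m=(np.hypot(P[...,0]-g[0],P[...,1]-g[1])<.04)&(P[...,2]>.14)&(P[...,2]<.152)&(p.max(2)<100)
        q=P[m]; 
        if len(q)<15: print(n,"none",len(q));uv.append(None);continue
        r=cv2.minAreaRect((q[:,:2]*1000).astype(np.float32));w,V=np.linalg.eigh(np.cov(q[:,:2].T));v,u=np.nonzero(m);uv.append((u.mean(),v.mean()))
        print(n,len(q),q.mean(0),"rect",r,np.degrees(np.arctan(V[1,1]/V[0,1])))
    for a,b in((0,1),(1,2),(0,2)):
        if uv[a] and uv[b]: print("  tri",a,b,*tri(L[a][3],uv[a],L[b][3],uv[b]))
for n,p,P,C in(L[0],L[2]):
    hsv=cv2.cvtColor(p,cv2.COLOR_RGB2HSV)
    red=((hsv[...,0]<8)|(hsv[...,0]>172))&(hsv[...,1]>130)&(abs(P[...,1]+.17)<.1)
    q=P[red&(P[...,2]>.044)&(P[...,2]<.062)]
    r=cv2.minAreaRect((q[:,:2]*1000).astype(np.float32));print(n,"plate",len(q),q.mean(0),r)
    m=(P[...,2]>.03)&(P[...,2]<.07)&(abs(P[...,1]+.16)<.1)&(P[...,0]>.40)&(P[...,0]<.505)&~red
    q=P[m];r=cv2.minAreaRect((q[:,:2]*1000).astype(np.float32));print("pull",len(q),np.percentile(q[:,2],[5,50,95]),cv2.boxPoints(r))
    m=(P[...,2]>.125)&(P[...,2]<.165)&(abs(P[...,1]+.18)<.16)&(P[...,0]>.56)
    q=P[m];
    if len(q)>50: print("hood",len(q),q[:,2].mean(),cv2.boxPoints(cv2.minAreaRect((q[:,:2]*1000).astype(np.float32))))
    m=(p.max(2)<70)&(P[...,2]>.005)&(P[...,2]<.026)&(abs(P[...,1]+.18)<.12)&(P[...,0]>.5)&(P[...,0]<.72)
    q=P[m];print("mat",len(q),q[:,2].mean(),cv2.boxPoints(cv2.minAreaRect((q[:,:2]*1000).astype(np.float32))))
E
```

```text
w0 532 [0.4888 0.1103 0.1462] rect ((489.08233642578125, 111.1024169921875), (53.30913162231445, 12.01540756225586), 16.406646728515625) 15.97993701412221
w1 509 [0.4886 0.1127 0.1463] rect ((487.2283630371094, 111.82950592041016), (57.33759689331055, 12.340526580810547), 14.782440185546875) 15.840569283569272
top0 65 [0.4893 0.1103 0.1464] rect ((489.7295227050781, 110.81607055664062), (54.7672004699707, 11.641273498535156), 15.666336059570312) 16.610941036124043
  tri 0 1 [0.4891 0.1116 0.1425] 0.00015287837701712253
  tri 1 2 [0.4893 0.1109 0.1398] 0.0003920728165977079
  tri 0 2 [0.4891 0.1104 0.1461] 0.00026191180398298065
w0 624 [0.4655 0.2361 0.1457] rect ((465.2757263183594, 237.2801971435547), (53.34543228149414, 12.854512214660645), 21.771543502807617) 21.900827230497153
w1 447 [0.4646 0.2376 0.1466] rect ((463.2523498535156, 237.41525268554688), (55.39249801635742, 12.147285461425781), 21.925777435302734) 21.501087492085244
top0 67 [0.4661 0.2369 0.1463] rect ((467.04949951171875, 237.7158966064453), (55.53875732421875, 12.041740417480469), 21.790433883666992) 22.766602670
[... 749 characters left out ...]
 503.8734 -244.3675]
 [ 510.4866 -108.2942]
 [ 448.7054 -105.2916]]
mat 6277 0.01756681739909887 [[ 504.3972 -241.0072]
 [ 653.3828 -267.1296]
 [ 678.3643 -124.6515]
 [ 529.3787  -98.5291]]
top0 plate 78 [ 0.5215 -0.1692  0.0566] ((521.46337890625, -170.74111938476562), (142.9226531982422, 6.131409168243408), 79.83027648925781)
pull 203 [0.0429 0.0483 0.0528] [[ 445.3955 -223.8007]
 [ 502.9587 -226.1507]
 [ 507.6626 -110.9323]
 [ 450.0994 -108.5823]]
hood 2429 0.14470505463592143 [[ 647.7228 -283.9388]
 [ 795.4501 -310.5585]
 [ 826.1627 -140.1183]
 [ 678.4354 -113.4986]]
mat 1105 0.016813268134488156 [[ 517.1436 -236.8133]
 [ 621.3959 -256.6661]
 [ 645.5375 -129.8921]
 [ 541.2852 -110.0393]]
```

The measurements hold up: bar tops at z≈0.145 (0.147 expected), bar widths 12 mm and lengths 53–55 mm, hood top 0.145, mat 0.017, bay yaw about −10°. Now I weigh the pots with small lifts.

```bash
cat >> h.py <<'E'
POTS=[((.4890,.1112),16.0),((.4650,.2373),21.8),((.4513,.3420),-17.3)]
def fz(n=10):
    v=[]
    for _ in range(n): v.append(bot.get_force()); bot.dwell(.03)
    return np.mean(v,0)
def weigh(i,z=.121):
    (x,y),a=POTS[i]; R=down(np.radians(a-90))
    bot.gripper_to(.06)
    bot.move_pose([x,y,.20],R); bot.line_to([x,y,z],.1); bot.dwell(.2)
    f0=fz(); bot.gripper_to(0,35); w=bot.get_gripper_width()
    bot.line_to([x,y,z+.012],.04); bot.dwell(.3); f1=fz()
    m=-(f1-f0)[2]/9.81
    print(i,"width",w,bot.get_gripper_width(),"f0",f0,"f1",f1,"mass",m,"t",bot.get_time()); return m
def release(i,z=.121):
    (x,y),a=POTS[i]; bot.line_to([x,y,z+.0005],.03); bot.dwell(.1); print("contact",fz(4)); bot.gripper_to(.04); bot.line_to([x,y,.20],.12)
E
python3 - <<'E'
from h import *
np.set_printoptions(precision=3,suppress=True)
for i in(1,0,2):
    m=weigh(i)
    if m>.4: print("LOADED",i);break
    if not .1<m<.25 : print("odd");break
    release(i)
wshot("w2")
E
```

```text
1 width 0.011747356015090478 0.01173158333957601 f0 [ 0.278 -0.1    0.05 ] f1 [ 0.073 -0.262 -7.508] mass 0.7704771508384501 t 8.375
LOADED 1
```

The middle pot weighs 0.77 kg, so it's the loaded one. I carry it over to the tray and lower it until it touches.

```bash
python3 - <<'E'
from h import *
np.set_printoptions(precision=4,suppress=True)
x,y,z=bot.get_ee_pos()
bot.line_to([x,y,.25],.12)
R=down(np.radians(-100.2)); px,py=.577,-.182
bot.line_to([px,py,.25],.18,ori=R); bot.dwell(.3); f=fz(); print("air",f,bot.get_gripper_width(),bot.get_time())
bot.line_to([px,py,.112],.08); bot.line_to([px,py,.103],.03); bot.dwell(.2)
f0=fz(4)[2]; zt=.103
while zt>.092:
    zt-=.001; bot.line_to([px,py,zt],.02); bot.dwell(.08); fn=fz(3)[2]
    if fn-f0>3: break
print("touch",zt,fn,f0,bot.get_ee_pos(),bot.get_time())
E
```

```text
air [-0.3587 -0.3278 -7.303 ] 0.011580775821772717 12.7417
touch 0.09699999999999999 5.4686975672434714 -7.592787237463529 [ 0.5778 -0.1818  0.0979] 18.0
```

Contact came at the expected height (0.098). I release, rise and look.

```bash
python3 - <<'E'
from h import *
bot.line_to([.577,-.182,.0977],.02); bot.dwell(.1); print(fz(3))
bot.gripper_to(.04); bot.line_to([.577,-.182,.20],.12)
R=down(np.radians(-100.2)); bx=np.array([np.cos(np.radians(-10.2)),np.sin(np.radians(-10.2)),0])
q=np.array([.577,-.182,0])-bx*.20
bot.move_pose([q[0],q[1],.30],R); bot.gripper_to(0); bot.dwell(.2)
p,d,C=wshot("w3"); P=cloud(C,d)
t=optics.get_image("top")[0]; cv2.imwrite("pics/two.png",np.hstack([cv2.resize(p,(400,300)),cv2.resize(t[110:270,140:353],(400,300))])[...,::-1])
m=(P[...,2]>.036)&(P[...,2]<.06)&(abs(P[...,1]+.16)<.09)
hsv=cv2.cvtColor(p,cv2.COLOR_RGB2HSV);red=((hsv[...,0]<8)|(hsv[...,0]>172))&(hsv[...,1]>130)
s=(P[...,:2]-[.577,-.182])@bx[:2]
for c,st,k in blobs(m&~red&(s<-.06)&(s>-.2),60): print("grey",c,st,np.percentile(s[k],[1,10,50,90,99]),P[k].mean(0),np.ptp(P[k],axis=0))
print(np.percentile(s[m&red],[2,50,98]),bot.get_time())
E
```

```text
[2.24772232 1.4071336  1.84218377]
grey [255.12604404  96.91571754] [ 215   65   81   50 1317] [-0.12522202 -0.12379976 -0.11019062 -0.06936728 -0.06075625] [ 0.47611354 -0.16518116  0.04890431] [0.08281412 0.11927285 0.00914769]
[-0.06060318 -0.05947086 -0.05468056] 22.1083
```

View pics/two.png

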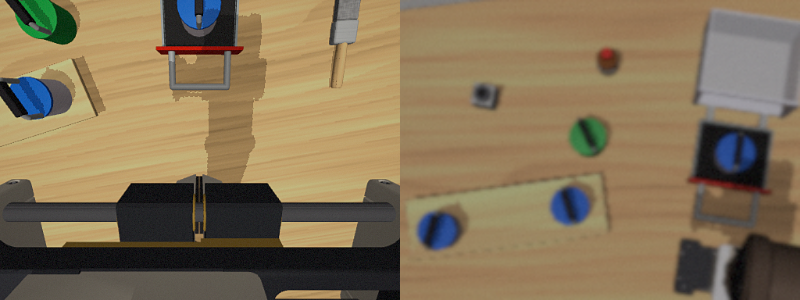

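The pot stands upright in the tray (crop at (735,150)), and the two empties are standing on the stand. The pull bar's front face lies 125 mm in front of the pot. Now I push with closed fingers and stop on force.

```bash
python3 - <<'E'
from h import *
np.set_printoptions(precision=3,suppress=True)
bx=np.array([np.cos(np.radians(-10.2)),np.sin(np.radians(-10.2)),0]);o=np.array([.577,-.182,0])
P=lambda s,z=.033:o+bx*s+[0,0,z]
R=down(np.radians(-100.2))
bot.move_pose(P(-.165,.12),R); bot.line_to(P(-.165),.1); bot.dwell(.2); f0=fz()
F=lambda n=3:-(fz(n)-f0)@bx
bot.line_to(P(-.142),.04); s=-.142
while F()<.8 and s<-.12: s+=.002; bot.line_to(P(s),.03)
print("contact",s,F(),bot.get_time()); s0=s
bot.line_to(P(s0+.11),.04); s=s0+.11; print("mid",F(),bot.get_time())
while s<s0+.165:
    s+=.002; bot.line_to(P(s),.025); f=F(2)
    if f>7: break
print("stop",s-s0,f,(bot.get_ee_pos()-o)@bx,bot.get_time())
np.save("pics/s.npy",[s,s0])
E
```

```text
contact -0.13399999999999998 0.5513901162518976 26.7417
mid 1.2846852959187358 29.7417
stop 0.14400000000000002 10.491933582898877 0.007671836327060486 35.125
```

```bash
python3 - <<'E'
from h import *
np.set_printoptions(precision=4,suppress=True)
bx=np.array([np.cos(np.radians(-10.2)),np.sin(np.radians(-10.2)),0]);o=np.array([.577,-.182,0])
P=lambda s,z=.033:o+bx*s+[0,0,z]
s=np.load("pics/s.npy")[0]
for k in(.001,):
    e0=bot.get_ee_pos()@bx; bot.line_to(P(s+k),.02); bot.dwell(.3); print("press",fz(5)@bx,bot.get_ee_pos()@bx-e0)
bot.line_to(P(s-.06),.05); bot.line_to(P(s-.06,.25),.15); bot.line_to(P(s-.19,.30),.15);bot.dwell(.3)
p,d,C=wshot("w4");t,td=optics.get_image("top");sc=optics.get_image("scene")[0]
cv2.imwrite("pics/fin.png",np.vstack([np.hstack([cv2.resize(p,(400,300)),cv2.resize(t[110:270,140:353],(400,300))]),np.hstack([cv2.resize(sc[130:280,130:330],(400,300)),cv2.resize(sc[130:280,270:470],(400,300))])])[...,::-1])
Q=cloud(C,d);hsv=cv2.cvtColor(p,cv2.COLOR_RGB2HSV);red=((hsv[...,0]<8)|(hsv[...,0]>172))&(hsv[...,1]>130)&(Q[...,2]>.03)&(Q[...,2]<.06)
print("plate s",np.median((Q[red]-o)@bx),bot.get_time())
E
```

```text
press -14.137262214534617 4.9089168217331114e-05
plate s nan 40.3333
  return _methods._mean(a, axis=axis, dtype=dtype,
  ret = ret.dtype.type(ret / rcount)
```

View pics/fin.png

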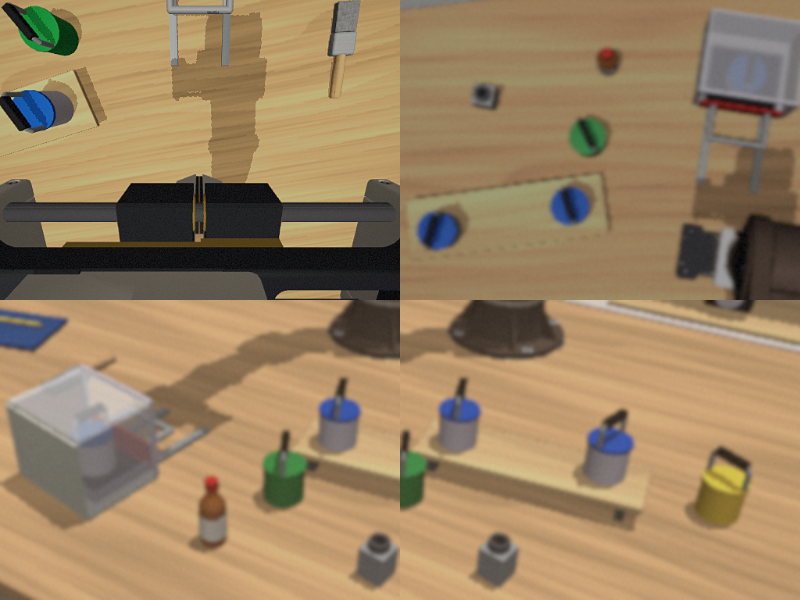

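The final pictures show the tray home against a hard stop (14 N press, no movement) with the red plate at the hood front (750,105). The pot is upright under the hood at (95,445), both empties are on the stand, and the bystanders haven't moved.

```bash
python3 -c "
from plant import job,bot
print(job.finish_job(),bot.get_time())"
```

```text
the job is handed in; nothing more can be done
the job is handed in; nothing more can be done
```

The job is handed in: the loaded pot (the middle one, about 0.77 kg) stands upright in the tray, which is fully home under the hood, and the other two pots and the bystanders were left in place; the clock stood at about 40 s of the 72 s allowed.

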